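# Show a coated glass plate's frosted end to the code reader

### The job

First swing the code reader's arm gently out over its mat until it clicks into the detent at the very end of its swing, and leave it there. Then lift the coated glass plate off the spin coater's chuck with the fingers kept off its frosted end (the end with the one small notched corner), and carry it level, without laying it down or touching it on the reader, until the middle of the frosted end is held label face up straight above the yellow cross on the mat, about 100 mm above it. Finish still holding the plate there, level and steady, with the other things on the bench left where they are.

Things in the scene. Friction and masses are not known exactly. Their poses are not given: they have to be found in the camera images.
- reader_arm (a joint): Swing angle (rad) of the reader's level arm about the stand's upright rod. 0 = folded back along the stand's -x; grows clockwise from above; 1.571 = out over the mat along the stand's +y, at the end stop. Light index detents every 0.524 rad, the last at the stop: each gives 0.15 N m at most and draws the arm in from up to 0.2 rad away. Starts in or within 0.03 of the detent at 0 or 0.524.
- reader_grip (a point): Centre of the red sleeve on the arm, 112 mm from the pivot axis; moves with the arm. The arm is a level bar 16 mm wide, 20 mm tall, centre line 235 mm above the bench, clear above and beside the sleeve. The point's x axis points along the bar to the pivot. The black reader head, 50 mm wide, is on the bar's far end, 140 to 205 mm from the pivot, 170 to 255 mm above the bench.
- reader_pivot (a point): Pivot of the reader's arm on the axis of the upright rod, 235 mm above the bench; the rod is 12 mm thick and ends 268 mm above the bench.
- reader_stand: Fixed stand of the code reader; origin on the bench under the rod; z up; +y points from the rod to the yellow cross; grey foot 130 x 190 mm, 12 mm high, with a black mat 110 mm wide and 4 mm thick beyond it.
- target (a point): Middle of the yellow cross on the black mat, on the mat's top face, 4 mm above the bench, 250 mm from the rod along the stand's +y; same axes as the stand.
- spin_coater: Fixed white spin coater, housing 235 x 205 mm; origin on the bench under the chuck's axis; z up. Its round black chuck (30 mm across) has its flat top 125 mm above the bench, in the middle of an open steel bowl (outer diameter 184 mm, inner about 166 mm at the rim, rim 116 mm and floor 90 mm above the bench).
- plate_mid (a point): Centre of the coated glass plate, 90 x 36 x 5 mm, about 40 g, loose, label face up on the chuck, centred to 2 mm, at any angle. x runs along the length to the frosted end, y along the width, z up from the label face. Middle 42 mm is blue film; both 24 mm ends are pale: +x frosted white with a faint dot code and a 9 x 9 mm notch in its +x +y corner; -x clear, corners whole.
- plate_label (a point): Middle of the frosted end on the plate's upper (label) face, 33 mm from the plate's centre along its x; same axes as the plate.
- dropper_bottle: Bystander: small amber bottle with black cap, 34 mm across, 75 mm tall, beside the coater; origin under its foot.
- beaker: Bystander: glass beaker, 68 mm across, 85 mm tall, beside the coater on the reader's side; origin under its foot.
- petri_dish: Bystander: clear open dish, 90 mm across, 16 mm tall, beside the reader's mat; origin under its foot.
- tweezers: Bystander: steel tweezers, 120 mm long, lying on the robot's side of the coater; origin under the middle.
- blank_plate: Bystander: another coated plate of the same size without frosting or notch, lying on the bench between coater and reader on the robot's side; origin under its middle.
- pipette: Bystander: hand pipette, 230 mm long, lying behind the reader's rod; origin on the bench under its middle.
There are look-alikes about, which are no part of the job. Leave any pink look-alike of the part that bears plate_mid alone.

How it is judged:
By the outcome, as a careful person would: the job done as asked, in the order asked, and still so for the second after the job is handed in, while the arm keeps its last pose, push and grip.
It also fails if it takes over 61 s, if anything falls off the work surface, if the arm or the gripper's body presses on something with over 40 N, if the wrist force passes 120 N, or if a joint passes its speed limit or range.

### The arm

A 7-joint arm with a two-finger parallel gripper is mounted at the origin on the work surface. World frame = base frame: x ahead of the robot, y to its left, z up, the work surface at z = 0. Lengths are in m, angles in rad, forces in N, time in s.
With the tool pointing down it reaches from about 0.425 to 0.875 m from the base axis. Payload 4.7 kg.
Tool frame: the origin (TCP) lies on the front face of the gripper's body, between the roots of the fingers; the fingertips stand 73 mm ahead of it and the grasp point (between the pads) lies 54 mm ahead of it (r.tcp_to_tips is the distance from the TCP to the fingertips, in m); z points along the fingers, y is the line along which they close (so a half turn about z gives the same grasp; the last joint's range is limited). The gripper opens to 85 mm and grips with 20 to 120 N. Pads are 22 mm wide; open, the fingers measure 114 mm over their backs; the gripper's body (76 mm by 85 mm) begins 54 mm behind the grasp point. The pads swing forward as they close: fully open they stand 13 mm farther back than shut.
Start: joints at [1.254, 0.321, -0.07, 1.45, 0.023, 1.371, -0.057], TCP at [0.211, -0.615, 0.304] pointing down, gripper open.
Joint ranges: [-2.86, 2.86], [-0.3, 2.09], [-1.38, 1.24], [0.06, 2.45], [-1.56, 4.7], [0.09, 2.05], [-2.69, 2.69]. Speed limits (rad/s): [2.57, 2.57, 3.14, 3.14, 3.14, 3.14, 3.14].

### API

Orientations are given as a 3x3 rotation matrix whose columns are the frame's x, y, z axes.
In Python, from plant import telemetry, optics, r gives the robot as it stands.
- The arm moves only by the tool apply_moves, never from a script. Its argument "commands" is a list of rows, each a list of 3 entries, a list of its own where there are three numbers: the shift along the world's x, y, z in m, then the turn, a rotation vector about the world's x, y, z in rad, then the finger opening in m, from 0 to 0.0854. In form: [[[x, y, z], [rx, ry, rz], hand], ...]. A call has 1 to 8 rows; each row shifts and turns the commanded pose from where the row before left it; what a row does not reach is not made up. A row lasts 1/10 s, in which the tool goes at most 50 mm and 8.59 degrees, less where a joint would pass 70% of its speed; a pose out of reach is approached as far as the arm can. A call is refused whole if a number of a shift passes 0.05 or a number of a turn 0.15, either way. A call with a gripper value outside its range is refused whole. The fingers move at their own pace and stop on an object; "grip_force" is the grip in N (left out, the last holds). Time passes only in rows, so rows that do not move let the fingers close. It gives the time, the measured TCP pose, the force, the opening and the grip force at its end, in the units of the state.
- telemetry.get_obs(): the state, without advancing time (a new reading comes with each control period).
- optics.snapshot(name): name is "scene" or "top" or "wrist"; returns a dict with "frame" (384x512x3 uint8, blue, green, red), "fovy" (degrees; the focal length in pixels is half the picture's height over the tangent of half this angle, whatever the lens; pixels are square), "cx", "cy" (the principal point, pixels), "rvec" (rotation vector, rad) and "tvec" (3), from world to camera coordinates, as OpenCV has them; the wrist camera has in their place "mount" (4x4, takes a point from camera to tool coordinates, whose origin is the TCP and whose axes are the flange's). Camera axes: x right, y down, z forward; pixel columns grow to the right and rows downward; lengths in m; the calibration is good to about 2 mm. A picture is of the moment at which its call begins: read the wrist's pose just before it. There is no depth.
- r.finish_job(): hands the job in; it is judged then, once.
The state is a dict: "time_s": time; "joint_pos": joint angles; "dq": joint speeds; "joint_efforts": joint torques, N m; "ee_pos": TCP position; "eef_rot": TCP orientation; "wrist_force": force on the tool from outside, world axes, zero at the start; "wrist_torque": the same for the moment, N m; "gripper_width": finger opening in m; "grip_force": force on a finger pad.
Only numpy, scipy, OpenCV 4.12 (cv2) and the standard library are available. Lean on these libraries where they do the work, as an engineer would, in place of code of your own. Each camera call takes 0.05 s, during which the arm holds its last target. There are 200 camera calls.

## Working session

There is one attempt and no reset: what is moved stays moved. The work goes in short steps, Python scripts to look and compute and a tool call to move; the robot and the scene stay as the last step left them, time stands still between calls to the robot, and variables do not carry over. Pictures are saved under pics/ and viewed, at most 10 in all, crops included, and the job is handed in when it is done.

Besides the shell and the picture viewer there is one more tool, called after "Emit:" in YAML: its name, and indented under it one key for each argument. apply_moves: Moves the arm, as the interface text tells. Its arguments: {"type":"object","properties":{"commands":{"type":"array"},"grip_force":{"type":"number"}},"required":["commands"]}

```bash
mkdir -p pics; cat > h.py <<'E'
import numpy as np, cv2
from plant import telemetry, optics, r
def snap(n,f):
    o=telemetry.get_obs(); s=optics.snapshot(n); cv2.imwrite('pics/'+f,s['frame'])
    d={k:np.array(v) for k,v in s.items() if k!='frame'}
    if 'mount' in d: d['p']=np.array(o['ee_pos']); d['R']=np.array(o['eef_rot'])
    np.savez('pics/'+f[:-4]+'.npz',**d); return s['frame'],d
def cam(f):
    d=np.load('pics/'+f+'.npz'); fl=192/np.tan(np.radians(float(d['fovy']))/2)
    if 'mount' in d:
        M=d['mount']; R=d['R']@M[:3,:3]; c=d['p']+d['R']@M[:3,3]
    else:
        Rc=cv2.Rodrigues(d['rvec'].astype(float))[0]; R=Rc.T; c=-R@d['tvec'].ravel()
    return R,c,fl,float(d['cx']),float(d['cy'])
def px(f,u,v,z):
    R,c,fl,cx,cy=cam(f); w=R@np.array([(u-cx)/fl,(v-cy)/fl,1]); return c+w*(z-c[2])/w[2]
def proj(f,P):
    R,c,fl,cx,cy=cam(f); q=R.T@(np.array(P)-c); return np.array([cx+fl*q[0]/q[2],cy+fl*q[1]/q[2]])
E
python3 - <<'E'
from h import *
a,d=snap('top','top0.png'); b,e=snap('scene','scene0.png')
print(cam('top0'),cam('scene0')); o=telemetry.get_obs(); print(o)
cv2.imwrite('pics/top0b.png',cv2.resize(a,(800,600),interpolation=cv2.INTER_CUBIC))
cv2.imwrite('pics/scene0b.png',cv2.resize(b,(800,600),interpolation=cv2.INTER_CUBIC))
E
```

```text
(array([[-0.02007388, -0.98750763,  0.15628728],
       [-0.99970264,  0.01766058, -0.01681489],
       [ 0.0138447 , -0.15657835, -0.9875685 ]]), array([0.30215019, 0.01583607, 1.43021101]), np.float64(399.0132802035601), 259.8085353977435, 191.56397958273294) (array([[-0.60786566,  0.46759903, -0.64175578],
       [ 0.79403198,  0.36156572, -0.48865473],
       [ 0.00354241, -0.80661104, -0.59107197]]), array([1.32099186, 0.64238501, 0.9140166 ]), np.float64(377.84130464938124), 256.52496726264167, 185.96305273920544)
{'time_s': 0.1, 'joint_pos': array([ 1.25408406,  0.32172765, -0.07010216,  1.45151544,  0.02260808,
        1.37077282, -0.056917  ]), 'dq': array([-1.81352928e-03, -2.95757340e-03, -1.09294467e-03, -1.56052553e-03,
        1.07965833e-04,  1.48272119e-03,  9.54699929e-05]), 'joint_efforts': array([-3.31296005e-04, -4.94879580e+01, -3.84105155e-01, -3.15210629e+01,
        1.30563535e-02,  7.45065627e-03,  2.63873608e-05]), 'ee_pos': array([ 0.21098822, -0.61444954,  0.30296554]), 'eef_rot': array([[ 9.45769641e-01,  3.24837505e-01, -6.18150617e-04],
       [ 3.24838080e-01, -9.45768432e-01,  1.51484527e-03],
       [-9.25487806e-05, -1.63349353e-03, -9.99998662e-01]]), 'wrist_force': array([-0.32018243, -0.17576934, -0.13881182]), 'wrist_torque': array([-0.02537383, -0.00552256, -0.01941987]), 'grip_force': 0.0, 'gripper_width': 0.08522662286717929}
```

View pics/top0b.png

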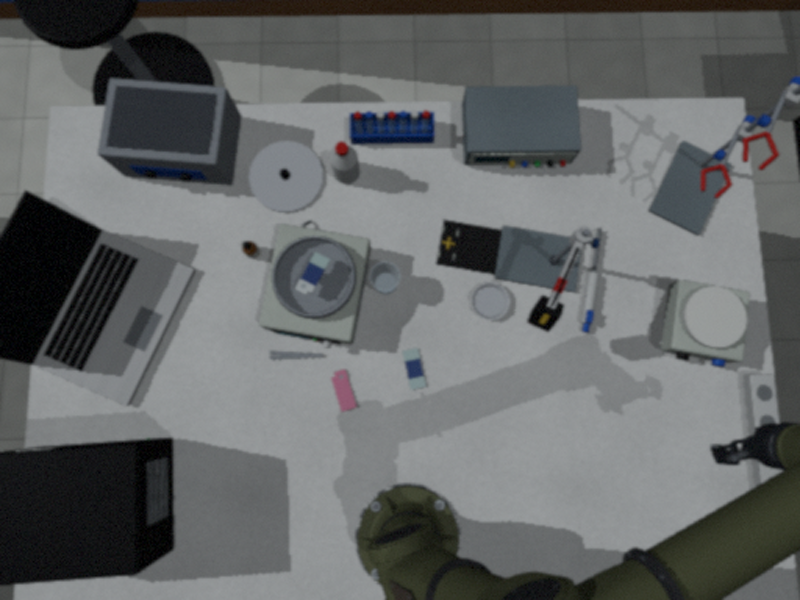

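View pics/scene0b.png

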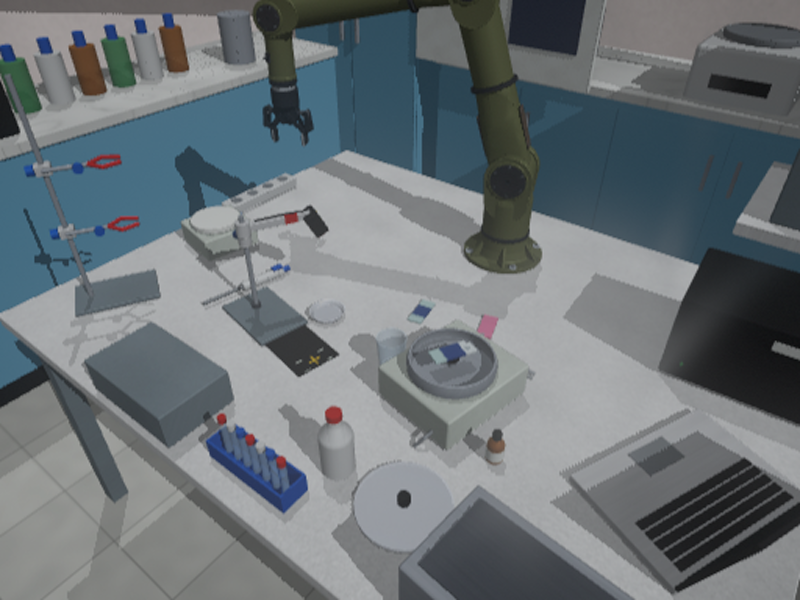

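The top view (800x600) shows the candidates. The plate on the coater chuck is at (313,272), the pink look-alike at (343,390) and the blank plate at (415,368); the one on the chuck fits. The rod top is at (585,235), the red sleeve at (559,285), the head at (545,312) and the cross at (448,242). An enlarged crop will confirm this.

```bash
python3 - <<'E'
from h import *
a=cv2.imread('pics/top0.png')
f=lambda x0,y0,w,h,s:cv2.resize(a[y0:y0+h,x0:x0+w],None,fx=s,fy=s,interpolation=cv2.INTER_CUBIC)
A=f(165,135,75,90,5); B=f(275,130,120,90,5)   # 375x450, 600x450
B=cv2.resize(B,(425,319)) if 0 else f(275,135,85*1,90,5); C=f(335,135,60,90,5)
cv2.imwrite('pics/c1.png',np.hstack([A,B]))
E
python3 - <<'E'
from h import *
s=.64
for n,u,v,z in [('cross',448,242,.004),('rodtop',585,235,.268),('sleeve',559,285,.245),('head',545,312,.255),('plate',313,272,.13),('dish',492,301,.016),('beaker',384,277,.085)]:
    print(n,px('top0',u*s,v*s,z).round(3))
s=.64
for n,u,v,z in [('cross',315,358,.004),('rodtop',246,216,.268),('sleeve',291,217,.235),('plate',455,352,.13)]:
    print(n,px('scene0',u*s,v*s,z).round(3))
E
```

```text
cross [ 0.663 -0.11   0.004]
rodtop [ 0.605 -0.351  0.268]
sleeve [ 0.513 -0.302  0.245]
head [ 0.459 -0.269  0.255]
plate [0.57 0.19 0.13]
dish [ 0.519 -0.206  0.016]
beaker [0.566 0.04  0.085]
cross [ 0.656 -0.107  0.004]
rodtop [ 0.607 -0.336  0.268]
sleeve [ 0.51  -0.3    0.235]
plate [0.567 0.203 0.13 ]
```

View pics/c1.png

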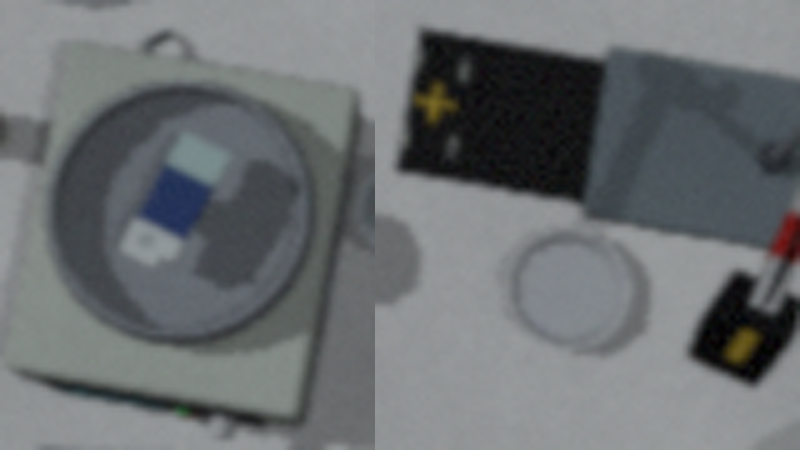

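The crop confirms the plate on the chuck: clear end at (200,152), blue film, and frosted end with the dot code at (153,240), with the notch on its lower right. The cross is at (435,101). I'll raise the arm and turn it to view the reader.

Emit:
apply_moves:
  commands:
    - [[0.01,0.01,0.03],[0,0,0.14],0.085]
    - [[0.01,0.01,0.03],[0,0,0.14],0.085]
    - [[0.01,0.01,0.03],[0,0,0.14],0.085]
    - [[0.02,0.01,0.02],[0,0,0.14],0.085]
    - [[0.02,0.015,0],[0,0,0.14],0.06]
    - [[0.02,0.015,0],[0,0,0.14],0.04]
    - [[0.02,0.015,0],[0,0,0.14],0.04]
    - [[0.02,0.015,0],[0,0,0.14],0.04]

```text
time_s: 0.9
ee_pos: [0.3417, -0.514, 0.4134]
eef_rot: [[0.114, 0.993, -0.0], [0.993, -0.114, 0.001], [0.001, -0.001, -1.0]]
wrist_force: [0.3, -0.3, -0.0]
gripper_width: 0.0397
grip_force: 0.0
```

Emit:
apply_moves:
  commands:
    - [[0.02,0.015,0],[0,0,0.14],0.04]
    - [[0.02,0.015,0],[0,0,0.14],0.04]
    - [[0.02,0.015,0],[0,0,0.14],0.04]
    - [[0.02,0.015,0],[0,0,0.14],0.04]
    - [[0.01,0.015,0],[0,0,0.14],0.04]
    - [[0.01,0.01,0],[0,0,0.14],0.04]
    - [[0,0,0],[0,0,0.14],0.04]
    - [[0,0,0],[0,0,0.14],0.04]

```text
time_s: 1.7
ee_pos: [0.4416, -0.429, 0.4134]
eef_rot: [[-0.845, 0.534, -0.001], [0.534, 0.845, 0.001], [0.001, 0.0, -1.0]]
wrist_force: [-0.7, -0.5, 0.6]
gripper_width: 0.04
grip_force: 0.0
```

```bash
python3 - <<'E'
from h import *
a,d=snap('wrist','w1.png'); print(r.tcp_to_tips,d['mount'].round(3),d['p'],d['R'].round(3),telemetry.get_obs()['joint_pos'].round(2))
cv2.imwrite('pics/w1b.png',cv2.resize(a,(800,600),interpolation=cv2.INTER_CUBIC))
for P in [(.606,-.345,.268),(.512,-.301,.245),(.66,-.108,.004)]: print(proj('w1',P)/.64)
E
```

```text
0.0726 [[ 0.    -0.954 -0.299  0.076]
 [ 1.    -0.     0.001  0.001]
 [-0.001 -0.299  0.954 -0.069]
 [ 0.     0.     0.     1.   ]] [ 0.44155963 -0.42901412  0.41343313] [[-0.845  0.534 -0.001]
 [ 0.534  0.845  0.001]
 [ 0.001  0.    -1.   ]] [ 1.11  0.25 -0.48  1.35  0.12  1.57  1.66]
[656.55065926 449.18472377]
[643.71560001 277.6558419 ]
[732.0659429  239.86259659]
```

View pics/w1b.png

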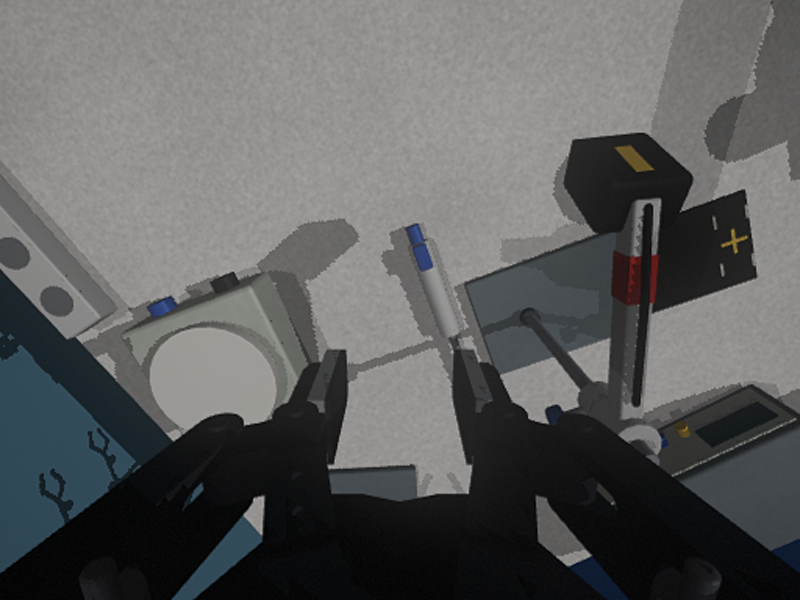

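The wrist view shows the red sleeve's top face at (641,279), the rod foot at (528,316), the rod top at about (642,438), the bar end at the head at (648,203) and the cross at (735,240).

```bash
python3 - <<'E'
from h import *
s=.64
q=lambda u,v,z:px('w1',u*s,v*s,z)[:2]
foot=q(528,318,.012);top=q(642,438,.268);sl=q(641,279,.247);far=q(648,203,.247);near=q(637,400,.247);cr=q(735,240,.004)
for n in 'foot top sl far near cr'.split(): print(n,eval(n).round(4))
az=lambda v:np.degrees(np.arctan2(v[1],v[0]))
d=cr-foot; print('stand y az',az(d),np.hypot(*d),'bar az',az(far-near),az(sl-foot),np.hypot(*(sl-foot)))
print('top cross',px('top0',287,155.2,.004)); 
c=px('top0',205,165.4,.13);f=px('top0',195.6,183,.13);print('plate',c,f,(c+f)/2,az((f-c)[:2]))
E
```

```text
foot [ 0.6161 -0.3536]
top [ 0.5936 -0.3494]
sl [ 0.5108 -0.3034]
far [ 0.4716 -0.283 ]
near [ 0.5858 -0.3371]
cr [ 0.662  -0.1052]
stand y az 79.54104893671834 0.252657675381614 bar az 154.646014050569 154.50809836288394 0.11668754399442766
top cross [ 0.66138236 -0.11111322  0.004     ]
plate [0.59931384 0.1743073  0.13      ] [0.54034526 0.20521463 0.13      ] [0.56982955 0.18976097 0.13      ] 152.33952263671387
```

Emit:
apply_moves:
  commands:
    - [[0.014,0.025,0],[0,0,0.03],0.06]
    - [[0.014,0.025,0],[0,0,0.03],0.06]
    - [[0.014,0.025,0],[0,0,0.03],0.06]
    - [[0.014,0.025,0],[0,0,0.03],0.06]
    - [[0.013,0.026,0],[0,0,0],0.06]
    - [[0,0,-0.03],[0,0,0],0.06]
    - [[0,0,-0.02],[0,0,0],0.06]
    - [[0,0,0],[0,0,0],0.06]

```text
time_s: 2.55
ee_pos: [0.5099, -0.3013, 0.3611]
eef_rot: [[-0.901, 0.433, -0.004], [0.433, 0.901, 0.003], [0.005, 0.001, -1.0]]
wrist_force: [-0.5, 0.4, -0.8]
gripper_width: 0.0599
grip_force: 0.0
```

```bash
python3 - <<'E'
from h import *
a,d=snap('wrist','w2.png'); print(d['p'])
cv2.imwrite('pics/w2b.png',cv2.resize(a,(640,480)))
for P in [(.612,-.351,.268),(.511,-.3034,.247)]: print(proj('w2',P)/.8)
E
```

```text
[ 0.50989498 -0.30128103  0.36107814]
[317.44137404 441.03948172]
[315.90186687 264.86115462]
```

View pics/w2b.png

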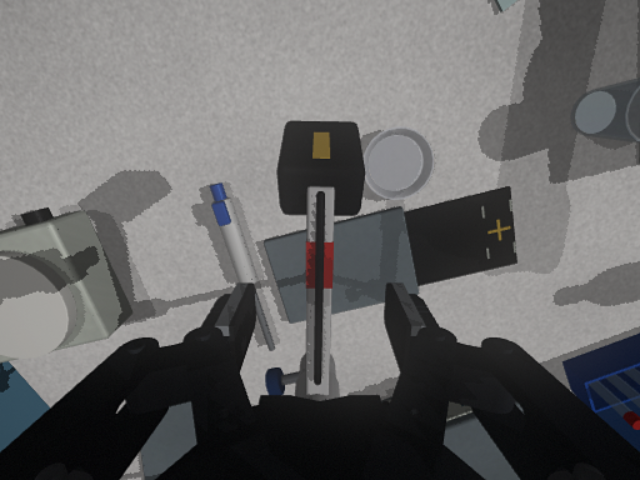

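The bar and sleeve are centred between the fingers, with the sleeve at (320,265). I'll go down astride it.

Emit:
apply_moves:
  commands:
    - [[0,0,-0.02],[0,0,0],0.06]
    - [[0,0,-0.02],[0,0,0],0.06]
    - [[0,0,-0.02],[0,0,0],0.06]
    - [[0,0,0],[0,0,0],0.045]
    - [[0,0,0],[0,0,0],0.03]
    - [[0,0,0],[0,0,0],0.03]

```text
time_s: 3.2
ee_pos: [0.511, -0.3039, 0.3061]
eef_rot: [[-0.9, 0.436, 0.003], [0.436, 0.9, -0.002], [-0.003, -0.0, -1.0]]
wrist_force: [0.8, -0.7, 0.0]
gripper_width: 0.0299
grip_force: 0.0
```

```bash
python3 - <<'E'
import numpy as np
# arc waypoints relative: pivot (.613,-.352), radius .112, az 154.6 -> 79 (+2 over), clockwise
p=np.array([.613,-.352]); A=np.radians(np.linspace(154.6,78,25))
W=p+.112*np.c_[np.cos(A),np.sin(A)]
print(np.diff(W,axis=0).round(4).tolist(), np.diff(A)[0])
E
```

```text
[[0.0028, 0.0056], [0.0031, 0.0054], [0.0034, 0.0052], [0.0037, 0.005], [0.004, 0.0048], [0.0043, 0.0046], [0.0045, 0.0043], [0.0047, 0.0041], [0.005, 0.0038], [0.0052, 0.0035], [0.0053, 0.0032], [0.0055, 0.0029], [0.0057, 0.0026], [0.0058, 0.0023], [0.0059, 0.002], [0.006, 0.0016], [0.0061, 0.0013], [0.0062, 0.0009], [0.0062, 0.0006], [0.0062, 0.0003], [0.0062, -0.0001], [0.0062, -0.0004], [0.0062, -0.0008], [0.0061, -0.0011]] -0.05570509195948592
```

Emit:
apply_moves:
  commands:
    - [[0.0028,0.0056,-0.006],[0,0,-0.056],0.03]
    - [[0.0031,0.0054,0],[0,0,-0.056],0.03]
    - [[0.0034,0.0052,0],[0,0,-0.056],0.03]
    - [[0.0037,0.005,0],[0,0,-0.056],0.03]
    - [[0.004,0.0048,0],[0,0,-0.056],0.03]
    - [[0.0043,0.0046,0],[0,0,-0.056],0.03]
    - [[0.0045,0.0043,0],[0,0,-0.056],0.03]
    - [[0.0047,0.0041,0],[0,0,-0.056],0.03]

```text
time_s: 4.0
ee_pos: [0.5409, -0.2655, 0.2997]
eef_rot: [[-0.62, 0.784, 0.001], [0.784, 0.62, -0.002], [-0.003, -0.0, -1.0]]
wrist_force: [-1.7, -1.5, 0.5]
gripper_width: 0.0299
grip_force: 1.0
```

Emit:
apply_moves:
  commands:
    - [[0.005,0.0038,0],[0,0,-0.056],0.03]
    - [[0.0052,0.0035,0],[0,0,-0.056],0.03]
    - [[0.0053,0.0032,0],[0,0,-0.056],0.03]
    - [[0.0055,0.0029,0],[0,0,-0.056],0.03]
    - [[0.0057,0.0026,0],[0,0,-0.056],0.03]
    - [[0.0058,0.0023,0],[0,0,-0.056],0.03]
    - [[0.0059,0.002,0],[0,0,-0.056],0.03]
    - [[0.006,0.0016,0],[0,0,-0.056],0.03]

```text
time_s: 4.8
ee_pos: [0.5856, -0.2431, 0.2997]
eef_rot: [[-0.22, 0.976, 0.002], [0.976, 0.22, -0.001], [-0.001, 0.001, -1.0]]
wrist_force: [-0.6, -1.0, 0.6]
gripper_width: 0.0298
grip_force: 0.5
```

Emit:
apply_moves:
  commands:
    - [[0.003,0.0007,0],[0,0,-0.028],0.03]
    - [[0.003,0.0006,0],[0,0,-0.028],0.03]
    - [[0.003,0.0005,0],[0,0,-0.028],0.03]
    - [[0.003,0.0004,0],[0,0,-0.028],0.03]
    - [[0.003,0.0003,0],[0,0,-0.028],0.03]
    - [[0.003,0.0003,0],[0,0,-0.028],0.03]

```text
time_s: 5.4
ee_pos: [0.6032, -0.2403, 0.2996]
eef_rot: [[-0.054, 0.999, 0.001], [0.999, 0.054, -0.001], [-0.001, 0.001, -1.0]]
wrist_force: [-2.0, -0.1, 1.2]
gripper_width: 0.03
grip_force: 0.7
```

```bash
python3 - <<'E'
from h import *
a,d=snap('wrist','w3.png'); o=telemetry.get_obs(); print(d['p'],d['R'].round(3),o['wrist_force'],o['joint_pos'].round(2))
cv2.imwrite('pics/w3b.png',cv2.resize(a,(640,480)))
E
```

```text
[ 0.60321906 -0.24028447  0.29964509] [[-0.054  0.999  0.001]
 [ 0.999  0.054 -0.001]
 [-0.001  0.001 -1.   ]] [-0.45090113 -0.63184816  0.46934659] [ 0.7   0.36 -0.47  1.45  0.16  1.37  0.28]
```

View pics/w3b.png

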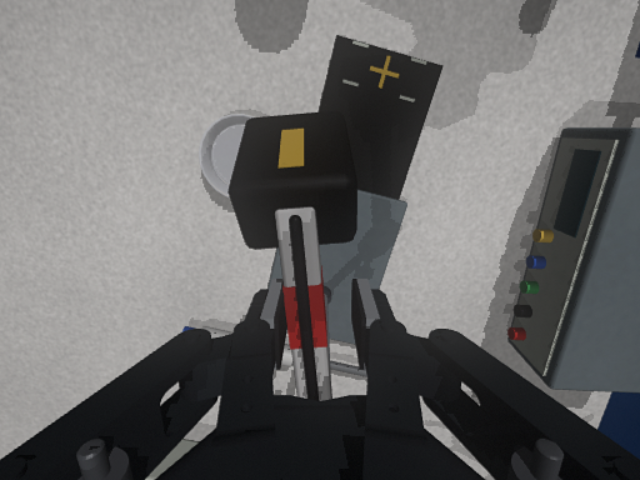

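The bar rides against the left finger at (297,320), and the mat axis is about 15-19° further on. I'll continue slowly to the stop.

Emit:
apply_moves:
  commands:
    - [[0.003,0,0],[0,0,-0.028],0.03]
    - [[0.003,0,0],[0,0,-0.028],0.03]
    - [[0.003,0,0],[0,0,-0.028],0.03]
    - [[0.003,0,0],[0,0,-0.028],0.03]
    - [[0.003,0,0],[0,0,-0.028],0.03]
    - [[0.003,-0.001,0],[0,0,-0.028],0.03]
    - [[0.003,-0.001,0],[0,0,-0.028],0.03]
    - [[0.003,-0.001,0],[0,0,-0.028],0.03]

```text
time_s: 6.25
ee_pos: [0.6273, -0.2432, 0.2979]
eef_rot: [[0.17, 0.986, 0.0], [0.986, -0.17, -0.0], [-0.0, 0.0, -1.0]]
wrist_force: [0.1, -0.3, -0.1]
gripper_width: 0.0299
grip_force: 0.0
```

Emit:
apply_moves:
  commands:
    - [[0.003,-0.0005,0],[0,0,-0.02],0.03]
    - [[0.003,-0.0005,0],[0,0,0],0.03]
    - [[0.003,-0.0005,0],[0,0,0],0.03]
    - [[0.002,0,0],[0,0,0],0.03]

```text
time_s: 6.65
ee_pos: [0.6383, -0.2446, 0.2979]
eef_rot: [[0.187, 0.982, 0.0], [0.982, -0.187, 0.0], [0.0, 0.0, -1.0]]
wrist_force: [-0.1, -0.1, -0.8]
gripper_width: 0.03
grip_force: 0.0
```

Emit:
apply_moves:
  commands:
    - [[0.002,0,0],[0,0,0],0.03]
    - [[0.001,0,0],[0,0,0],0.03]
    - [[0.001,0,0],[0,0,0],0.03]

```text
time_s: 6.95
ee_pos: [0.641, -0.2446, 0.2978]
eef_rot: [[0.187, 0.982, -0.003], [0.982, -0.187, 0.0], [-0.0, -0.003, -1.0]]
wrist_force: [-6.2, -0.1, 2.2]
gripper_width: 0.0301
grip_force: 3.2
```

```bash
python3 - <<'E'
from h import *
a,d=snap('wrist','w4.png'); o=telemetry.get_obs(); print(d['p'],o['wrist_force'])
cv2.imwrite('pics/w4b.png',cv2.resize(a,(640,480)))
E
```

```text
[ 0.64095375 -0.24460168  0.29782389] [-5.00146961  1.07891876  2.31215845]
```

View pics/w4b.png

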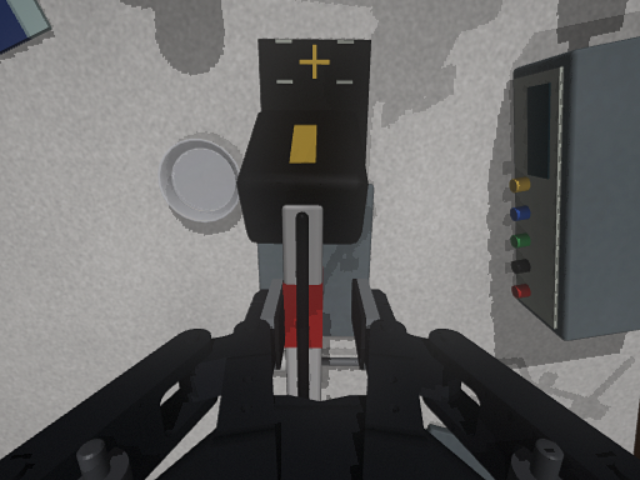

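The bar is parallel to the mat and hard against the stop (about 6 N), with the cross at (314,62). I'll back off, lift, and go over to the coater.

Emit:
apply_moves:
  commands:
    - [[-0.003,0,0],[0,0,0],0.03]
    - [[-0.003,0.0005,0],[0,0,0],0.034]
    - [[0,0,0.01],[0,0,0],0.034]
    - [[0,0,0.02],[0,0,0],0.034]
    - [[0,0,0.03],[0,0,0],0.034]
    - [[0,0,0.04],[0,0,0],0.05]
    - [[0,0.02,0.01],[0,0,-0.14],0.07]
    - [[-0.005,0.035,0],[0,0,-0.14],0.08]

```text
time_s: 7.8
ee_pos: [0.6318, -0.1917, 0.4114]
eef_rot: [[0.461, 0.887, 0.006], [0.887, -0.461, -0.003], [0.0, 0.007, -1.0]]
wrist_force: [0.2, -0.5, -2.1]
gripper_width: 0.0758
grip_force: 0.0
```

```bash
python3 - <<'E'
from h import *
print('cross',px('w4',314*.8,62*.8,.004)); o=telemetry.get_obs(); print(o['ee_pos'],o['joint_pos'].round(2))
E
```

```text
cross [ 0.66164455 -0.10759637  0.004     ]
[ 0.63175665 -0.19171766  0.41143338] [ 0.55  0.34 -0.41  1.23  0.14  1.58 -0.31]
```

Emit:
apply_moves:
  commands:
    - [[-0.005,0.035,0],[0,0,-0.14],0.08]
    - [[-0.005,0.035,0],[0,0,-0.14],0.08]
    - [[-0.005,0.035,0],[0,0,-0.14],0.08]
    - [[-0.005,0.035,0],[0,0,-0.14],0.08]
    - [[-0.005,0.035,0],[0,0,-0.14],0.08]
    - [[-0.005,0.035,0],[0,0,-0.14],0.08]
    - [[-0.005,0.035,0],[0,0,-0.14],0.08]
    - [[-0.005,0.035,0],[0,0,-0.14],0.08]

```text
time_s: 8.6
ee_pos: [0.5908, 0.0925, 0.4092]
eef_rot: [[1.0, -0.023, 0.002], [-0.023, -1.0, 0.0], [0.002, -0.0, -1.0]]
wrist_force: [0.7, -0.4, 0.4]
gripper_width: 0.0796
grip_force: 0.0
```

Emit:
apply_moves:
  commands:
    - [[-0.005,0.035,0],[0,0,-0.14],0.08]
    - [[-0.005,0.035,0],[0,0,-0.14],0.08]
    - [[-0.005,0.03,0],[0,0,-0.14],0.08]
    - [[0,0,0],[0,0,0],0.08]
    - [[0,0,0],[0,0,0],0.08]

```text
time_s: 9.1
ee_pos: [0.5759, 0.1918, 0.4088]
eef_rot: [[0.907, -0.42, 0.001], [-0.42, -0.907, 0.0], [0.001, -0.001, -1.0]]
wrist_force: [0.6, -0.8, 0.5]
gripper_width: 0.0797
grip_force: 0.0
```

```bash
python3 - <<'E'
from h import *
a,d=snap('wrist','w5.png'); o=telemetry.get_obs(); print(d['p'],d['R'].round(3),o['wrist_force'],o['joint_pos'].round(2))
q=proj('w5',(.57,.19,.13)); print(q)
x0,y0=int(np.clip(q[0]-100,0,312)),int(np.clip(q[1]-75,0,234)); print(x0,y0)
cv2.imwrite('pics/w5b.png',cv2.resize(a[y0:y0+150,x0:x0+200],(800,600),interpolation=cv2.INTER_CUBIC))
E
```

```text
[0.57585816 0.19181336 0.40881764] [[ 0.907 -0.42   0.001]
 [-0.42  -0.907  0.   ]
 [ 0.001 -0.001 -1.   ]] [-0.34154804 -0.59365337  0.54228971] [ 0.02  0.23 -0.47  1.38  0.1   1.55 -2.45]
[259.36365486 166.3270096 ]
159 91
```

View pics/w5b.png

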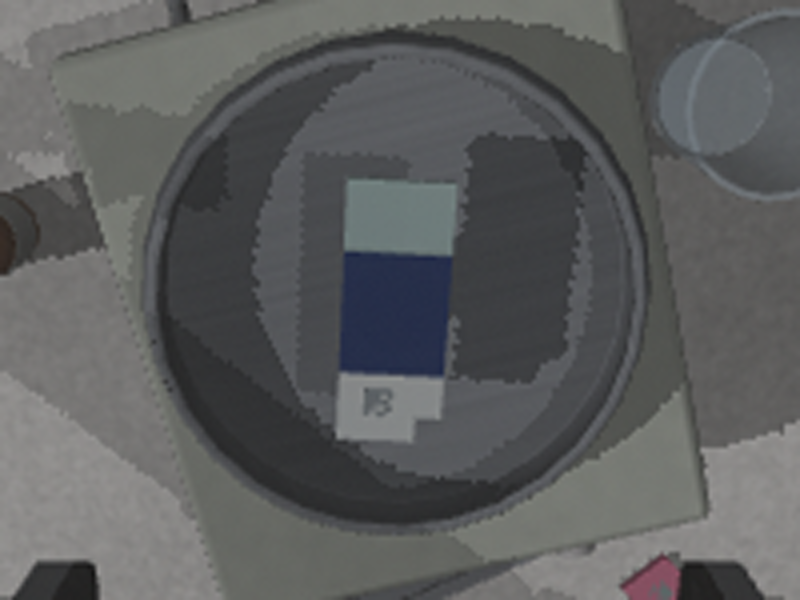

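The wrist crop confirms the right plate: frosted end with dot code and notch at (428,430), not pink. The clear-end corners are (347,180) and (457,185), the frosted far corner is (336,438), and the film edges are at y≈253 and y≈373.

```bash
python3 - <<'E'
from h import *
q=lambda u,v:px('w5',159+u/4,91+v/4,.130)[:2]
az=lambda v:np.degrees(np.arctan2(v[1],v[0]))
c1,c2,f1,f2=q(347,180),q(457,185),q(336,439),q(441,443)
m=(c1+c2)/2; n=(f1+f2)/2; print(m,n,(m+n)/2,np.hypot(*(n-m)),np.hypot(*(c1-c2)),az(n-m),az(c2-c1)+90)
a=(q(344,251)+q(453,256))/2;b=(q(340,371)+q(445,376))/2; print('film mid',(a+b)/2, az(b-a))
E
```

```text
[0.60573579 0.17342831] [0.52655457 0.21485181] [0.56614518 0.19414006] 0.08936202388181777 0.03565052396281394 152.38377325767289 -27.412479409693077
film mid [0.56670625 0.19371495] 152.51443919268425
```

Emit:
apply_moves:
  commands:
    - [[-0.007,0.001,-0.02],[0,0,-0.049],0.07]
    - [[0,0,-0.04],[0,0,0],0.065]
    - [[0,0,-0.04],[0,0,0],0.065]
    - [[0,0,-0.04],[0,0,0],0.06]
    - [[0,0,-0.03],[0,0,0],0.06]
    - [[0,0,-0.02],[0,0,0],0.06]
    - [[0,0,0],[0,0,0],0.06]
    - [[0,0,0],[0,0,0],0.06]

```text
time_s: 9.95
ee_pos: [0.5698, 0.1906, 0.2186]
eef_rot: [[0.883, -0.469, 0.001], [-0.469, -0.883, -0.0], [0.001, -0.0, -1.0]]
wrist_force: [-0.2, -0.6, -0.0]
gripper_width: 0.0601
grip_force: 0.0
```

Emit:
apply_moves:
  commands:
    - [[-0.001,0.002,-0.02],[0,0,0.005],0.06]
    - [[0,0,-0.015],[0,0,0],0.06]
    - [[0,0,-0.006],[0,0,0],0.06]
    - [[0,0,0],[0,0,0],0.05]
    - [[0,0,0],[0,0,0],0.045]
    - [[0,0,0],[0,0,0],0.041]

```text
time_s: 10.55
ee_pos: [0.5685, 0.1941, 0.1779]
eef_rot: [[0.886, -0.463, 0.001], [-0.463, -0.886, 0.0], [0.001, -0.001, -1.0]]
wrist_force: [-1.2, -0.2, 0.3]
gripper_width: 0.0414
grip_force: 0.0
```

```bash
python3 - <<'E'
from h import *
a,d=snap('wrist','w6.png'); o=telemetry.get_obs(); print(d['p'],o['wrist_force'],o['gripper_width'])
cv2.imwrite('pics/w6b.png',cv2.resize(a[150:384,100:412],(800,600),interpolation=cv2.INTER_CUBIC))
E
```

```text
[0.5685339  0.19406791 0.17791488] [-0.1238517  -0.07193682 -0.56569806] 0.04102859321240595
```

View pics/w6b.png

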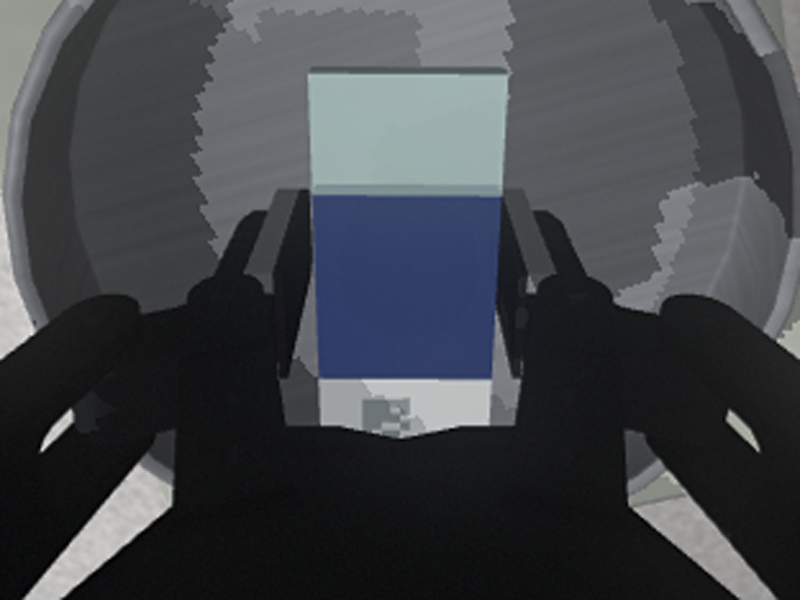

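The plate lies centred between the pads, with the film/frost boundary at y≈378 and the pads on the film part only. Closing.

Emit:
apply_moves:
  commands:
    - [[0,0,0],[0,0,0],0.037]
    - [[0,0,0],[0,0,0],0.03]
    - [[0,0,0],[0,0,0],0.03]
    - [[0,0,0],[0,0,0],0.03]
    - [[0,0,0],[0,0,0],0.03]
  grip_force: 30

```text
time_s: 11.1
ee_pos: [0.5683, 0.194, 0.1777]
eef_rot: [[0.886, -0.463, 0.001], [-0.463, -0.886, 0.0], [0.001, -0.0, -1.0]]
wrist_force: [-0.3, -1.0, 5.0]
gripper_width: 0.0351
grip_force: 30.2
```

Emit:
apply_moves:
  commands:
    - [[0,0,0.003],[0,0,0],0.03]
    - [[0,0,0.007],[0,0,0],0.03]
    - [[0,0,0.01],[0,0,0],0.03]
    - [[0,0,0.015],[0,0,0],0.03]
    - [[0,0,0.02],[0,0,0],0.03]
    - [[0,0,0.02],[0,0,0],0.03]
    - [[0,0,0.015],[0,0,0],0.03]
    - [[0,0,0.005],[0,0,0],0.03]

```text
time_s: 11.9
ee_pos: [0.5688, 0.1944, 0.2748]
eef_rot: [[0.886, -0.463, 0.004], [-0.463, -0.886, 0.001], [0.003, -0.003, -1.0]]
wrist_force: [0.4, 0.3, -0.3]
gripper_width: 0.0352
grip_force: 30.0
```

```bash
python3 - <<'E'
from h import *
a,d=snap('wrist','w7.png'); o=telemetry.get_obs(); print(d['p'],d['R'].round(4).tolist(),o['wrist_force'],o['gripper_width'],o['joint_pos'].round(2))
cv2.imwrite('pics/w7b.png',cv2.resize(a[150:384,100:412],(800,600),interpolation=cv2.INTER_CUBIC))
E
```

```text
[0.56879742 0.19439041 0.27477238] [[0.8864, -0.4628, 0.0038], [-0.4628, -0.8865, 0.001], [0.0028, -0.0027, -1.0]] [ 0.19256466 -0.22077571  0.06612974] 0.035117871810772305 [ 0.02  0.26 -0.46  1.61  0.12  1.29 -2.52]
```

View pics/w7b.png

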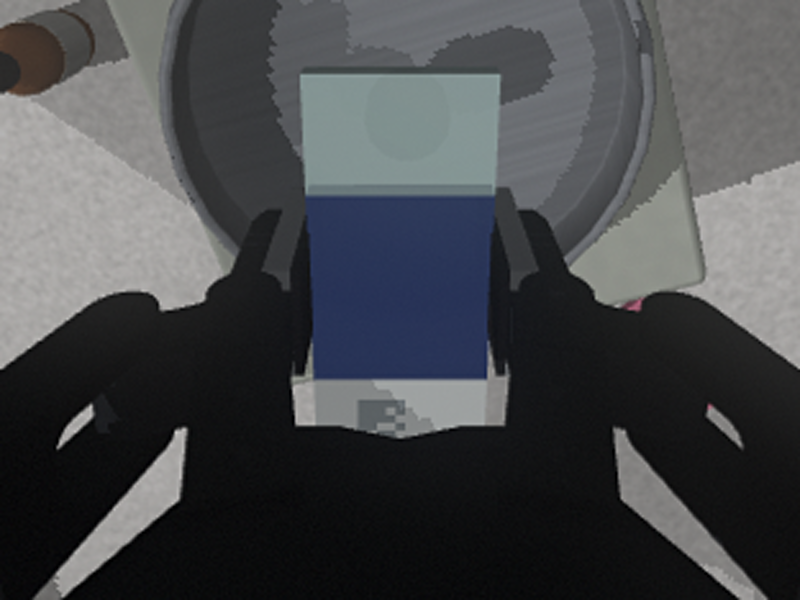

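The plate is held level in the fingers, with the clear end at y≈74 and the film/frost line at y≈379. I'll carry it sideways, without turning it, to where the wrist camera can see the cross clear of the plate.

Emit:
apply_moves:
  commands:
    - [[0,-0.015,0.005],[0,0,0],0.03]
    - [[0,-0.03,0.005],[0,0,0],0.03]
    - [[0,-0.04,0.005],[0,0,0],0.03]
    - [[0,-0.045,0.005],[0,0,0],0.03]
    - [[0,-0.045,0.005],[0,0,0],0.03]
    - [[0,-0.04,0],[0,0,0],0.03]
    - [[0,-0.03,0],[0,0,0],0.03]
    - [[0,-0.01,0],[0,0,0],0.03]

```text
time_s: 12.75
ee_pos: [0.5668, -0.0673, 0.2959]
eef_rot: [[0.883, -0.47, -0.002], [-0.47, -0.883, -0.002], [-0.001, 0.003, -1.0]]
wrist_force: [0.4, -1.2, -0.4]
gripper_width: 0.0352
grip_force: 30.0
```

Emit:
apply_moves:
  commands:
    - [[0,0,0],[0,0,0],0.03]
    - [[0,0,0],[0,0,0],0.03]

```text
time_s: 12.95
ee_pos: [0.5678, -0.0597, 0.2965]
eef_rot: [[0.887, -0.462, -0.001], [-0.462, -0.887, 0.001], [-0.001, -0.001, -1.0]]
wrist_force: [0.5, 0.4, -0.5]
gripper_width: 0.0355
grip_force: 30.0
```

```bash
cat > fit.py <<'E'
from h import *
def plate(f):
    d=np.load('pics/'+f+'.npz'); R,c,fl,cx,cy=cam(f); s=312/800
    uv=np.array([(301,74),(500,74),(306,196),(496,196),(314,379),(488,379)],float)*s+[100,150]
    P=np.array([(-45,-18,0),(-45,18,0),(-21,-18,0),(-21,18,0),(21,-18,0),(21,18,0)],float)/1e3
    K=np.array([[fl,0,cx],[0,fl,cy],[0,0,1]])
    ok,rv,tv=cv2.solvePnP(P,uv,K,None); M=d['mount']
    e=cv2.projectPoints(P,rv,tv,K,None)[0][:,0]-uv
    Rp=M[:3,:3]@cv2.Rodrigues(rv)[0]; t=M[:3,:3]@tv.ravel()+M[:3,3]
    return Rp,t,e
if __name__=='__main__':
    Rp,t,e=plate('w7'); print('plate in tool',Rp.round(3).tolist(),t.round(4),np.abs(e).max())
    a,d=snap('wrist','w8.png'); print(d['p'],d['R'].round(4).tolist())
    g=proj('w8',(.6617,-.108,.004)); print('pred',g)
    hsv=cv2.cvtColor(a,cv2.COLOR_BGR2HSV); m=cv2.inRange(hsv,(15,90,60),(35,255,255))
    n,l,st,ce=cv2.connectedComponentsWithStats(m)
    for i in range(1,n):
        if st[i,4]>15: print(st[i],ce[i],px('w8',*ce[i],.004))
    top,_=snap('top','top8.png'); mm=cv2.inRange(cv2.cvtColor(top,cv2.COLOR_BGR2HSV),(15,90,60),(35,255,255))
    n,l,st,ce=cv2.connectedComponentsWithStats(mm)
    for i in range(1,n):
        if st[i,4]>8: print('top',st[i],ce[i],px('top8',*ce[i],.004))
E
python3 fit.py
```

```text
plate in tool [[-1.0, 0.002, 0.003], [0.002, 1.0, -0.003], [-0.003, -0.003, -1.0]] [-0.002  -0.0002  0.0488] 0.28383013393056444
[ 0.56775845 -0.0597038   0.29650864] [[0.8871, -0.4616, -0.001], [-0.4616, -0.8871, 0.0012], [-0.0014, -0.0006, -1.0]]
pred [255.99879416  78.11312133]
[371   0  39  18 379] [384.51451187   5.76253298] [ 0.66221736 -0.27826928  0.004     ]
[244  66  24  26 188] [255.49468085  78.30851064] [ 0.66179007 -0.10732897  0.004     ]
top [326 103   4   4  15] [327.4 104.4] [ 0.85493726 -0.26912898  0.004     ]
top [310 139   8   6  33] [313.33333333 141.36363636] [ 0.71234175 -0.21025807  0.004     ]
```

Both measurements agree: cross at (0.6618, -0.1075), and the plate sits level in the hand with its centre 2 mm behind the tool axis. I'll turn the plate so its frosted end faces the reader, keeping the hand outboard of the head.

Emit:
apply_moves:
  commands:
    - [[0.004,0.002,0],[0,0,0.08],0.03]
    - [[0.007,0.002,0],[0,0,0.13],0.03]
    - [[0.008,0.002,0],[0,0,0.13],0.03]
    - [[0.008,0.002,0],[0,0,0.13],0.03]
    - [[0.008,0.002,0],[0,0,0.13],0.03]
    - [[0.008,0.002,0],[0,0,0.13],0.03]
    - [[0.008,0.002,0],[0,0,0.13],0.03]
    - [[0.008,0.002,0],[0,0,0.13],0.03]

```text
time_s: 13.85
ee_pos: [0.6274, -0.0428, 0.2969]
eef_rot: [[0.869, 0.495, -0.0], [0.495, -0.869, 0.001], [0.0, -0.001, -1.0]]
wrist_force: [1.0, -0.3, -0.9]
gripper_width: 0.0356
grip_force: 30.0
```

Emit:
apply_moves:
  commands:
    - [[0.008,0.001,0],[0,0,0.13],0.03]
    - [[0.008,0.001,0],[0,0,0.13],0.03]
    - [[0.008,0.001,0],[0,0,0.13],0.03]
    - [[0.008,0.001,0],[0,0,0.13],0.03]
    - [[0.006,0,0],[0,0,0.13],0.03]
    - [[0.004,0,0],[0,0,0.13],0.03]
    - [[0,0,0],[0,0,0.089],0.03]
    - [[0,0,0],[0,0,0],0.03]

```text
time_s: 14.65
ee_pos: [0.6691, -0.039, 0.2967]
eef_rot: [[0.189, 0.982, -0.0], [0.982, -0.189, 0.001], [0.001, -0.001, -1.0]]
wrist_force: [-0.3, -0.8, 0.2]
gripper_width: 0.035
grip_force: 30.0
```

```bash
cat > chk.py <<'E'
from fit import *
o=telemetry.get_obs(); Rp,t,_=plate('w7'); R=np.array(o['eef_rot']);p=np.array(o['ee_pos'])
L=p+R@(t+Rp@[.033,0,0]); N=R@Rp
print(o['time_s'],'tcp',p.round(4),'label',L.round(4),'err',(np.array([.6618,-.1075,.104])-L).round(4),'plate z',N[:,2].round(4),'x az',np.degrees(np.arctan2(N[1,0],N[0,0])).round(2),o['gripper_width'],o['grip_force'],o['joint_pos'].round(2))
E
python3 chk.py
```

```text
14.65 tcp [ 0.6691 -0.039   0.2967] label [ 0.6623 -0.0733  0.248 ] err [-0.0005 -0.0342 -0.144 ] plate z [-0.0016  0.0023  1.    ] x az -100.75 0.03504456558425527 30.040841102600098 [ 0.41  0.42 -0.53  1.39  0.21  1.39 -0.31]
```

Emit:
apply_moves:
  commands:
    - [[0,0,-0.01],[0,0,0],0.03]
    - [[0,0,-0.02],[0,0,0],0.03]
    - [[0,0,-0.025],[0,0,0],0.03]
    - [[0,0,-0.025],[0,0,0],0.03]
    - [[0,0,-0.025],[0,0,0],0.03]
    - [[0,0,-0.02],[0,0,0],0.03]
    - [[0,-0.004,-0.014],[0,0,0],0.03]
    - [[0,-0.006,-0.005],[0,0,0],0.03]

```text
time_s: 15.45
ee_pos: [0.6679, -0.0506, 0.1508]
eef_rot: [[0.191, 0.982, -0.003], [0.982, -0.191, 0.0], [-0.0, -0.003, -1.0]]
wrist_force: [-0.9, 0.0, -0.4]
gripper_width: 0.0352
grip_force: 30.0
```

Emit:
apply_moves:
  commands:
    - [[0,-0.008,0],[0,0,0],0.03]
    - [[0,-0.007,0],[0,0,0],0.03]
    - [[0,-0.005,0],[0,0,0],0.03]
    - [[-0.0005,-0.003,0],[0,0,0],0.03]
    - [[0,-0.001,0],[0,0,0],0.03]
    - [[0,0,0],[0,0,0],0.03]
    - [[0,0,0],[0,0,0],0.03]
    - [[0,0,0],[0,0,0],0.03]

```text
time_s: 16.25
ee_pos: [0.6685, -0.0746, 0.153]
eef_rot: [[0.191, 0.982, 0.0], [0.982, -0.191, 0.0], [0.0, 0.0, -1.0]]
wrist_force: [-0.4, 0.2, -1.0]
gripper_width: 0.0354
grip_force: 30.0
```

```bash
python3 chk.py; python3 chk.py
```

```text
16.25 tcp [ 0.6685 -0.0746  0.153 ] label [ 0.6618 -0.1089  0.1043] err [ 0.      0.0014 -0.0003] plate z [-0.0021  0.0032  1.    ] x az -100.89 0.03535006163674839 30.03956437110901 [ 0.44  0.52 -0.5   1.54  0.26  1.14 -0.3 ]
16.25 tcp [ 0.6685 -0.0746  0.153 ] label [ 0.6618 -0.1089  0.1043] err [ 0.      0.0014 -0.0003] plate z [-0.0021  0.0032  1.    ] x az -100.89 0.03535006163674839 30.03956437110901 [ 0.44  0.52 -0.5   1.54  0.26  1.14 -0.3 ]
```

Emit:
apply_moves:
  commands:
    - [[0,0.0014,0],[0,0,0],0.03]
    - [[0,0,0],[0,0,0],0.03]
    - [[0,0,0],[0,0,0],0.03]
    - [[0,0,0],[0,0,0],0.03]

```text
time_s: 16.65
ee_pos: [0.6685, -0.0736, 0.1529]
eef_rot: [[0.192, 0.981, 0.0], [0.981, -0.192, -0.0], [-0.0, 0.0, -1.0]]
wrist_force: [0.4, 0.1, 0.1]
gripper_width: 0.035
grip_force: 30.0
```

```bash
python3 - <<'E'
import chk
from h import *
def bb(a,lo,hi,box):
    x,y,w,h=box; m=cv2.inRange(cv2.cvtColor(a[y:y+h,x:x+w],cv2.COLOR_BGR2HSV),lo,hi)
    n,l,st,ce=cv2.connectedComponentsWithStats(m); i=1+st[1:,4].argmax(); return st[i],ce[i]+[x,y]
a,_=snap('wrist','w9.png'); b=cv2.imread('pics/w7.png')
for k in (a,b): print('film',bb(k,(105,100,40),(130,255,255),(190,215,140,95)))
s,_=snap('scene','s9.png')
st,ce=bb(s,(0,150,60),(8,255,255),(120,90,130,90)); print('sleeve',st,ce,px('s9',*ce,.237))
print('expected at stop',np.array([.613,-.352])+.112*np.array([.191,.982]), proj('s9',(.634,-.242,.237)))
E
```

```text
16.65 tcp [ 0.6685 -0.0736  0.1529] label [ 0.6617 -0.108   0.1042] err [ 0.0001  0.0005 -0.0002] plate z [-0.0019  0.0034  1.    ] x az -100.92 0.034993679069512285 30.039167404174805 [ 0.44  0.52 -0.5   1.54  0.26  1.14 -0.3 ]
film (array([  29,   12,   74,   71, 4895], dtype=int32), array([255.43697651, 261.11562819]))
film (array([  29,   12,   74,   71, 4922], dtype=int32), array([255.50223486, 261.11824462]))
sleeve [49 66  2  2  2] [169.5 156.5] [ 0.63217156 -0.25315033  0.237     ]
expected at stop [ 0.634392 -0.242016] [171.34500089 157.79691243]
```

```bash
python3 -c "
from plant import r
print(r.finish_job())"
```

```text
the job is handed in; nothing more can be done
None
```

The reader arm was swung to its end stop (about 6 N at contact). The plate, gripped on its film section, is held level and label up, with the frosted end's middle measured within 1 mm of straight above the cross at 100 mm; the job is handed in.

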